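# Collapse the telescopic work props and put them away

### The job

Put the telescopic work props away: lift the fixture's sprung clamp arm past its hold-open point so that it stays open by itself and frees the prop it holds, and leave it open. Push every prop (the held one and all the free ones) fully home, its thin inner tube first and then the middle tube, and stand all of them upright on the floor of the empty grey tray. Do not drag the held prop out from under the closed arm, and do not shift the other things on the bench.

Things in the scene. Friction and masses are not known exactly. Their poses are not given: they have to be found in the camera images.
- prop_a: telescopic work prop: round steel foot 80 mm across, 10 mm thick; outer tube 38 mm across, up to 85 mm (40 mm band near its top); middle and inner tube in it. Origin: centre of the foot's underside, z up the tubes. 103 mm high when home, plus the two joint values. About 0.5 kg, mostly the foot; carry it by the outer tube. Always present; starts in the fixture, held by the clamp arm.
- mid_a (a joint): how far the middle tube of prop_a (28 mm across, with a collar 36 mm across and 8 mm thick on top) stands out of the outer tube, m: 0 fully home (collar on the outer tube), 0.055 fully out. Held by about 10 N of friction at any height.
- inner_a (a joint): how far the inner tube of prop_a (18 mm across, with a flat round black rubber head 30 mm across and 10 mm thick on top) stands out of the middle tube, m: 0 fully home (head on the collar), 0.055 fully out. Held by about 3.5 N of friction, so a push down on the head sends the inner tube home first.
- prop_b: telescopic work prop just like prop_a (same sizes and origin). Stands free on the bench; may be absent (None).
- mid_b (a joint): how far the middle tube of prop_b (28 mm across, with a collar 36 mm across and 8 mm thick on top) stands out of the outer tube, m: 0 fully home (collar on the outer tube), 0.055 fully out. Held by about 10 N of friction at any height.
- inner_b (a joint): how far the inner tube of prop_b (18 mm across, with a flat round black rubber head 30 mm across and 10 mm thick on top) stands out of the middle tube, m: 0 fully home (head on the collar), 0.055 fully out. Held by about 3.5 N of friction, so a push down on the head sends the inner tube home first.
- prop_c: telescopic work prop just like prop_a (same sizes and origin). Same as prop_b; may be absent.
- mid_c (a joint): how far the middle tube of prop_c (28 mm across, with a collar 36 mm across and 8 mm thick on top) stands out of the outer tube, m: 0 fully home (collar on the outer tube), 0.055 fully out. Held by about 10 N of friction at any height.
- inner_c (a joint): how far the inner tube of prop_c (18 mm across, with a flat round black rubber head 30 mm across and 10 mm thick on top) stands out of the middle tube, m: 0 fully home (head on the collar), 0.055 fully out. Held by about 3.5 N of friction, so a push down on the head sends the inner tube home first.
- prop_d: telescopic work prop just like prop_a (same sizes and origin). Same as prop_b; may be absent.
- mid_d (a joint): how far the middle tube of prop_d (28 mm across, with a collar 36 mm across and 8 mm thick on top) stands out of the outer tube, m: 0 fully home (collar on the outer tube), 0.055 fully out. Held by about 10 N of friction at any height.
- inner_d (a joint): how far the inner tube of prop_d (18 mm across, with a flat round black rubber head 30 mm across and 10 mm thick on top) stands out of the middle tube, m: 0 fully home (head on the collar), 0.055 fully out. Held by about 3.5 N of friction, so a push down on the head sends the inner tube home first.
- fixture: hold-down fixture: fixed wooden plate 215 x 115 x 12 mm, on it three low steel dogs (20 mm above the bench) round prop_a's foot and a hinge bracket (46 mm above the bench) at the +x end. Origin on the bench under the middle of prop_a's place; x runs along the clamp arm from the handle end to the hinge end.
- nest (a point): point on top of the fixture's plate (12 mm above the bench) where the middle of prop_a's foot stands at the start; axes as the fixture's.
- clamp_arm (a joint): angle of the sprung clamp arm, rad: 0 down on the prop's foot, grows as the handle end is lifted up and over towards the hinge, 1.75 at its stop. Hold-open point 0.75: below it the spring pulls the arm down, above it the spring throws it open to the stop and keeps it there. Lifting takes about 5 N at the handle, less towards 0.75.
- clamp_handle (a point): middle of the black round grip at the clamp arm's free end: a bar 16 mm across, 60 mm long, parallel to the hinge axis (the fixture's y), 95 mm to the -y side of prop_a's axis and 57 mm above the bench when down; swings about the hinge at 206 mm. Its axes turn with the arm.
- clamp_hinge (a point): point on the clamp arm's hinge axis (34 mm above the bench; the axis is the fixture's y), in line with the arm, a steel bar 12 mm wide that lies 31 mm to the -y side of prop_a's axis.
- tray: grey open steel tray, fixed, 240 x 240 mm outside, walls 4 mm thick and 22 mm high, floor 4 mm above the bench; empty at the start, room for four props two by two. Origin at the centre of its underside, x and y along its sides.
- tool_tin: red steel tool tin with its lid standing half open, fixed: 135 x 220 mm (its x and y), lid edge up to 170 mm above the bench; keep the gripper clear of it. Origin at the centre of its underside.
- brass_block: brass block 32 x 75 x 25 mm; a bystander, origin at the centre of its underside.
- angle_piece: dark piece of angle iron, 45 x 50 x 50 mm; a bystander, origin at the centre of its underside.
Not all that is in view belongs to the job. Leave any blue look-alike of the prop_a alone.

How it is judged:
On the way:
1. the clamp arm is open past its hold-open point, near its stop, while the held prop still stands in the fixture (value of joint clamp_arm above 1.4 rad and horizontal distance between prop_a and nest below 0.03 m), for 0.3 s.
At the end, for the whole second after the job is handed in: The clamp arm stands open (beyond 1.4 rad); every prop that is present has both tubes within 4 mm of fully home and stands upright (within 0.08 rad), at rest, on the tray's floor, its foot wholly inside the walls (its axis within 80 mm of the tray's middle along each side) (value of joint clamp_arm above 1.4 rad and value of joint each of mid_a, inner_a, mid_b, inner_b, mid_c, inner_c, mid_d, inner_d below 0.004 m and height (world z) of each of prop_a, prop_b, prop_c, prop_d below 0.01 m and angle between each of prop_a, prop_b, prop_c, prop_d's own z axis and vertical below 0.08 rad and linear speed of each of prop_a, prop_b, prop_c, prop_d below 0.02 m/s and x of prop_a in the frame of tray between -0.08 and 0.08 m and y of prop_a in the frame of tray between -0.08 and 0.08 m and x of prop_b in the frame of tray between -0.08 and 0.08 m and y of prop_b in the frame of tray between -0.08 and 0.08 m and x of prop_c in the frame of tray between -0.08 and 0.08 m and y of prop_c in the frame of tray between -0.08 and 0.08 m and x of prop_d in the frame of tray between -0.08 and 0.08 m and y of prop_d in the frame of tray between -0.08 and 0.08 m); the robot touches nothing.
It fails at once if a middle tube is pushed in (below 35 mm) while its inner tube still stands out more than 7 mm ((value of joint mid_a below 0.035 m and value of joint inner_a above 0.007 m) or (value of joint mid_b below 0.035 m and value of joint inner_b above 0.007 m) or (value of joint mid_c below 0.035 m and value of joint inner_c above 0.007 m) or (value of joint mid_d below 0.035 m and value of joint inner_d above 0.007 m)).
It fails at once if the held prop is dragged more than 3 cm from its place under the clamp arm while the arm is down (below 0.5 rad) (value of joint clamp_arm below 0.5 rad and horizontal distance between prop_a and nest above 0.03 m).
It fails at once if a bystander (brass block or angle iron) is shifted by more than 3 cm (distance of any of brass_block, angle_piece from where it was at the start of the episode above 0.03 m).
Of prop_b, prop_c, prop_d only 2 to 3 are there at a start; the rules pass over those that are not, and their reading is None.
At some moment in a run one of prop_b, prop_c, prop_d may be knocked a few centimetres aside while the robot is not near it.
Once in a run the grip may slacken for a moment while it holds something.
It also fails if it takes over 208 s, if anything falls off the work surface, if the arm or the gripper's body presses on something with over 40 N, if the wrist force passes 120 N, or if a joint passes its speed limit or range.

### The arm

A 6-joint arm with a two-finger parallel gripper is mounted at the origin on a cart in front of the work surface, level with it; the furniture and walls round the work are solid. World frame = base frame: x ahead of the robot, y to its left, z up, the work surface at z = 0. Lengths are in m, angles in rad, forces in N, time in s.
With the tool pointing down it reaches from about 0.275 to 0.725 m from the base axis. Payload 15.9 kg.
Tool frame: the origin (TCP) lies between the finger pads; the fingertips stand 19 mm ahead of it and the grasp point (between the pads) is the TCP (arm.tips_ahead is the distance from the TCP to the fingertips, in m); z points along the fingers, y is the line along which they close (so a half turn about z gives the same grasp; the last joint's range is limited). The gripper opens to 85 mm and grips with 20 to 120 N. Pads are 22 mm wide; open, the fingers measure 114 mm over their backs; the gripper's body (76 mm by 85 mm) begins 54 mm behind the grasp point. The pads swing forward as they close: fully open they stand 13 mm farther back than shut.
Start: joints at [1.117, 0.213, -0.034, 1.323, 0, 1.571], TCP at [0.219, 0.449, 0.25] pointing down, gripper open.
Joint ranges: [-2.98, 2.98], [-0.74, 1.72], [-1.14, 1.35], [-2.1, 2.04], [-1.57, 1.44], [-3.14, 3.14]. Speed limits (rad/s): [1.89, 1.89, 2.39, 2.57, 3.14, 3.14].

### API

Orientations are given as a unit quaternion [w, x, y, z].
In Python, from rig import arm gives the robot as it stands. The module is installed in compiled form; this text tells all that it offers.
- The arm moves only by the tool drive_tool, never from a script. Its argument "deltas" is a list of rows, each a list of 5 numbers: the shift along the tool's x, y, z in m, then the turn about the tool's z in rad, then the opening, from -1 (shut) to 1 (fully open). In form: [[x, y, z, roll, grip], ...]. A call has 1 to 5 rows; each row shifts and turns the commanded pose from where the row before left it, along the tool's axes as they then stand; what a row does not reach is not made up. A row lasts 1/8 s, in which the tool goes at most 62.5 mm and 10.7 degrees, less where a joint would pass 70% of its speed; a pose out of reach is approached as far as the arm can. A call with a gripper value outside its range is refused whole. The fingers move at their own pace and stop on an object; "force" is the grip in N (left out, the last holds). Time passes only in rows, so rows that do not move let the fingers close. It gives the time, the measured TCP pose, the force, the opening and the grip force at its end, in the units of the state.
- arm.state(): the state, without advancing time (a new reading comes with each control period).
- arm.capture(name): name is "scene" or "top"; returns a dict with "frame" (400x640x3 uint8, red, green, blue), "fx", "fy", "cx", "cy" (pixels), "eye" and "attitude" of the camera in the world. Camera axes: x right, y down, z forward; pixel columns grow to the right and rows downward; lengths in m; the calibration is good to about 2 mm. A picture is of the moment at which its call begins. There is no depth.
- arm.hand_in(): hands the job in; it is judged then, once.
The state is a dict: "clock": time; "joint_pos": joint angles; "joint_vel": joint speeds; "effort": joint torques, N m; "position": TCP position; "tool_rot": TCP orientation; "wrist_force": force on the tool from outside, world axes, zero at the start; "moment": the same for the moment, N m; "gripper_width": opening from 0.0 (shut) to 1.0 (fully open); "gripper_force": force on a finger pad.
Only numpy, scipy, OpenCV 4.12 (cv2) and the standard library are available. Lean on these libraries where they do the work, as an engineer would, in place of code of your own. Each camera call takes 0.05 s, during which the arm holds its last target. There are 200 camera calls.

## Working session

There is one attempt and no reset: what is moved stays moved. The work goes in short steps, Python scripts to look and compute and a tool call to move; the robot and the scene stay as the last step left them, time stands still between calls to the robot, and variables do not carry over. Pictures are saved under pics/ and viewed, at most 14 in all, crops included, and the job is handed in when it is done.

Besides the shell and the picture viewer there is one more tool, called after "Call:" as name(argument=value, ...) on one line, values as JSON. drive_tool: Moves the arm, as the interface text tells. Its arguments: {"type":"object","properties":{"deltas":{"type":"array"},"force":{"type":"number"}},"required":["deltas"]}

```bash
mkdir -p pics; cat > h.py <<'E'
import numpy as np, cv2, json
from scipy.spatial.transform import Rotation as R
from rig import arm
def q2R(q): return R.from_quat([q[1],q[2],q[3],q[0]]).as_matrix()
def cam(n,save=None):
    c=arm.capture(n)
    if save: cv2.imwrite('pics/'+save,cv2.cvtColor(c['frame'],cv2.COLOR_RGB2BGR))
    a=np.array(c['attitude'],float); c['R']=q2R(a) if a.size==4 else a.reshape(3,3)
    c['e']=np.array(c['eye'],float); return c
def ray(c,u,v):
    return c['R']@np.array([(u-c['cx'])/c['fx'],(v-c['cy'])/c['fy'],1.])
def at(c,u,v,z):
    d=ray(c,u,v); return c['e']+d*(z-c['e'][2])/d[2]
def px(c,P):
    p=c['R'].T@(np.array(P,float)-c['e']); return np.array([c['fx']*p[0]/p[2]+c['cx'],c['fy']*p[1]/p[2]+c['cy']])
E
python3 - <<'E'
from h import *
for n in('top','scene'):
    c=cam(n,n+'0.png'); print(n,c['fx'],c['fy'],c['cx'],c['cy'],c['e'],c['attitude'])
print(arm.state())
E
```

```text
top 415.4338052537822 415.4338052537822 325.99324676249825 202.44904770686801 [ 0.15716959 -0.02073178  1.21845626] [ 0.09210549 -0.59888526  0.78554397 -0.1255934 ]
scene 398.7638673581931 398.7638673581931 326.1457481691505 205.10847536693745 [ 0.16485442 -0.69704236  0.77565948] [-0.35434473  0.89606614 -0.25082831  0.09268464]
{'clock': 0.1, 'joint_pos': array([ 1.11699948e+00,  2.13326090e-01, -3.49929238e-02,  1.32352784e+00,
       -3.86040613e-06,  1.57080641e+00]), 'joint_vel': array([-1.06100393e-03, -2.78206344e-04,  2.12419316e-03, -5.68567738e-04,
        1.29729338e-03,  9.69201558e-05]), 'effort': array([ 1.17624841e-03, -6.87249613e+01,  4.87803268e+01,  1.21435188e-02,
        1.46953330e-04,  6.45086885e-06]), 'position': array([0.21905944, 0.44912299, 0.24985745]), 'tool_rot': array([-1.16277790e-04,  2.24961411e-01,  9.74367532e-01, -5.12233637e-04]), 'wrist_force': array([-0.07913566, -0.48160142, -0.39477063]), 'moment': array([-0.04217416,  0.0121106 , -0.04063648]), 'gripper_force': 0.0, 'gripper_width': 0.9999472869672174}
```

View pics/top0.png

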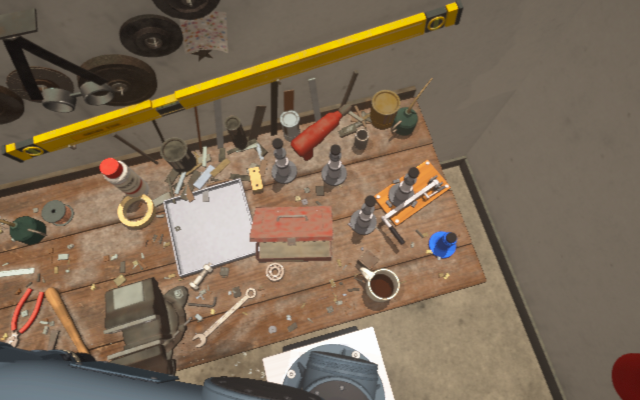

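View pics/scene0.png

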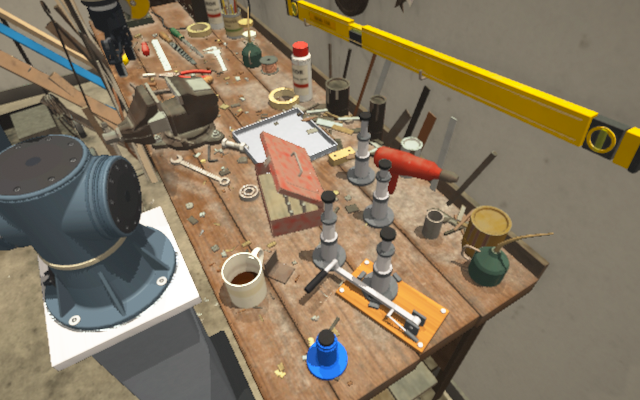

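Top view: the props are at about (284,172), (334,172), (363,220) (free) and (403,190) on the orange plate (held). The look-alikes are the blue prop at (442,243), which I leave alone, the red screwdriver/can at (316,135) and the small can at (361,138). The handle is at (393,233), the hinge end at about (438,185) and the tray at (211,228). I'll check these in a close crop.

```bash
python3 - <<'E'
import cv2
a=cv2.imread('pics/top0.png')[130:280,250:450]; b=cv2.imread('pics/scene0.png')[125:345,260:460]
cv2.imwrite('pics/c1.png',cv2.resize(a,None,fx=4,fy=4,interpolation=3))
cv2.imwrite('pics/c2.png',cv2.resize(b,None,fx=2.7,fy=2.7,interpolation=3))
from h import *
E
```

```text
(no output)
```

View pics/c1.png

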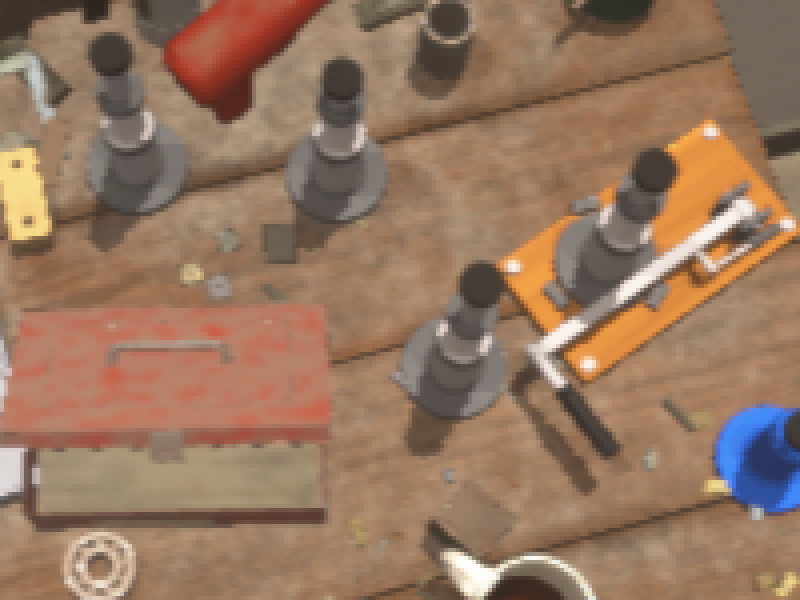

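View pics/c2.png

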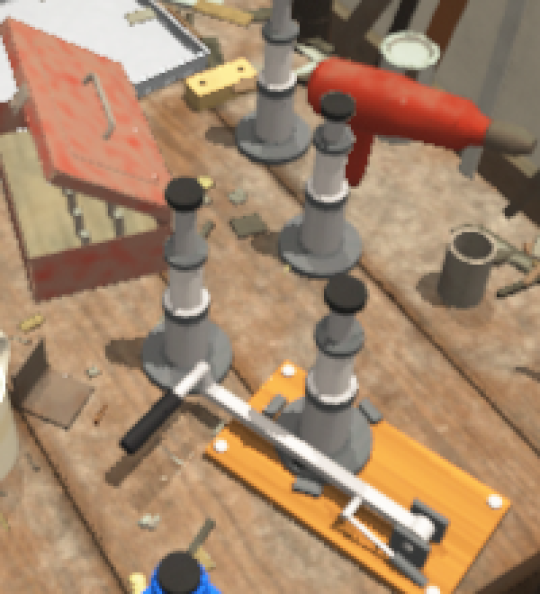

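The crop confirms prop_a on the orange plate under the arm, with head at crop (655,168). The free props' heads are at (110,50), (342,76) and (481,282). All are extended. Now I'll turn pixels into positions.

```bash
python3 - <<'E'
from h import *
from scipy.optimize import least_squares
T=cam('top');S=cam('scene')
f1=lambda p:(250+p[0]/4-.4,130+p[1]/4-.4); f2=lambda p:(260+p[0]/2.7-.3,125+p[1]/2.7-.3)
H={'b':(f1((110,50)),(363,118)),'c':(f1((342,76)),f2((338,104))),'d':(f1((481,282)),f2((184,191))),'a':(f1((655,168)),f2((345,292)))}
for k,(p,q) in H.items():
    r=least_squares(lambda X:np.r_[px(T,X)-p,px(S,X)-q],[.3,0,.2]); print(k,r.x.round(4),r.fun.round(1))
F={'b':(137,163),'c':(337,170),'d':(454,368),'a':(604,258)}
for k,p in F.items(): print('foot',k,at(T,*f1(p),.01 if k!='a' else .022).round(4))
print('plate',[at(T,*f1(p),.012)[:2].round(3) for p in((710,122),(797,220),(588,380),(498,265))])
print('handle',[at(T,*f1(p),.057)[:2].round(4) for p in((562,388),(610,448))], 'arm ends',[at(T,*f1(p),.05)[:2].round(4) for p in((540,352),(745,210))])
print('tray',[at(T,*p,.022)[:2].round(4) for p in((165,210),(243,181),(258,249),(180,276))])
print('tin',[at(T,*f1(p),z)[:2].round(3) for p,z in(((25,310),.17),((330,310),.17),((325,520),.1),((30,520),.1))])
g=cv2.cvtColor(T['frame'],cv2.COLOR_RGB2HSV)
E
```

```text
b [ 0.6677 -0.0307  0.2015] [-0.1  1.6  1.3 -0.7]
c [ 0.6207 -0.1805  0.1842] [ 0.  -0.1 -0.1  0. ]
d [ 0.4462 -0.2226  0.2114] [-0.  -0.1 -0.   0. ]
a [ 0.4924 -0.3572  0.2061] [ 0.   0.1  0.1 -0. ]
foot b [ 0.6688 -0.0319  0.01  ]
foot c [ 0.6218 -0.1815  0.01  ]
foot d [ 0.444 -0.223  0.01 ]
foot a [ 0.494  -0.3567  0.022 ]
plate [array([ 0.583, -0.477]), array([ 0.487, -0.514]), array([ 0.408, -0.317]), array([ 0.513, -0.279])]
handle [array([ 0.398, -0.286]), array([ 0.3469, -0.3053])] arm ends [array([ 0.4295, -0.2805]), array([ 0.4944, -0.4634])]
tray [array([0.6329, 0.3424]), array([0.6625, 0.0976]), array([0.443 , 0.0992]), array([0.4255, 0.3309])]
tin [array([0.519, 0.065]), array([ 0.466, -0.129]), array([ 0.344, -0.092]), array([0.397, 0.1  ])]
```

Call:
drive_tool(deltas=[[0,0,-0.012,-0.162,-1],[0,0,-0.012,-0.162,-1],[0,0,-0.012,-0.162,-1],[0,0,-0.012,-0.162,-1],[0,0,-0.012,-0.162,-1]], force=20)

```text
clock: 0.82
position: [0.2191, 0.4493, 0.3106]
tool_rot: [-0.0, -0.18, 0.984, -0.0]
wrist_force: [1.2, 0.2, 0.9]
gripper_width: -0.0
gripper_force: 0.0
```

```bash
cat >> h.py <<'E'
def go(*P,yaw=None):
    """world waypoints -> tool-frame deltas from the present pose"""
    s=arm.state(); M=q2R(s['tool_rot']); p=np.array(s['position']); y=np.degrees(np.arctan2(M[1,1],M[0,1]))
    print('t %.2f pos %s ydeg %.1f q %s F %s w %.3f gf %.1f'%(s['clock'],p.round(4),y,s['joint_pos'].round(2),s['wrist_force'].round(1),s['gripper_width'],s['gripper_force']))
    for Q in P:
        Q=np.array(Q,float); print(Q,'->',(M.T@(Q-p)).round(4)); p=Q
    if yaw is not None: print('roll',-np.radians((yaw-y+90)%180-90).round(3))
E
python3 - <<'E'
from h import *
print(arm.tips_ahead)
go((.445,-.223,.30),(.445,-.223,.235))
E
```

```text
0.019
t 0.82 pos [0.2191 0.4493 0.3106] ydeg 110.7 q [ 1.12  0.21  0.12  1.48 -0.    0.76] F [1.2 0.2 0.9] w -0.000 gf 0.0
[ 0.445 -0.223  0.3  ] -> [ 0.0266 -0.7087  0.0107]
[ 0.445 -0.223  0.235] -> [-0.     0.     0.065]
```

Call:
drive_tool(deltas=[[0.0018,-0.0472,0,0,-1],[0.0018,-0.0472,0,0,-1],[0.0018,-0.0472,0,0,-1],[0.0018,-0.0472,0,0,-1],[0.0018,-0.0472,0,0,-1]])

```text
clock: 1.45
position: [0.2932, 0.2236, 0.3103]
tool_rot: [0.0, -0.177, 0.984, 0.0]
wrist_force: [1.7, 0.6, 0.1]
gripper_width: -0.001
gripper_force: 0.0
```

Call:
drive_tool(deltas=[[0.0018,-0.0472,0,0,-1],[0.0018,-0.0472,0,0,-1],[0.0018,-0.0472,0,0,-1],[0.0018,-0.0472,0,0,-1],[0.0018,-0.0472,0,0,-1]])

```text
clock: 2.08
position: [0.3671, -0.0009, 0.3104]
tool_rot: [0.0, -0.177, 0.984, -0.0]
wrist_force: [0.8, 0.2, 0.2]
gripper_width: -0.0
gripper_force: 0.0
```

Call:
drive_tool(deltas=[[0.0018,-0.0472,0,0,-1],[0.0018,-0.0472,0,0,-1],[0.0018,-0.0472,0,0,-1],[0.0018,-0.0472,0,0,-1],[0.0018,-0.0472,0,0,-1]])

```text
clock: 2.7
position: [0.441, -0.2252, 0.3102]
tool_rot: [0.0, -0.177, 0.984, 0.0]
wrist_force: [0.5, 0.4, 0.6]
gripper_width: -0.001
gripper_force: 0.0
```

```bash
python3 - <<'E'
from h import *
go((.445,-.223,.30),(.445,-.223,.235),(.445,-.223,.122))
c=cam('scene','s1.png'); cv2.imwrite('pics/s1c.png',cv2.resize(c['frame'][60:340,220:480,::-1],None,fx=2.1,fy=2.1,interpolation=3))
E
```

```text
t 2.70 pos [ 0.441  -0.2252  0.3102] ydeg 110.4 q [-0.47  0.2   0.1   1.47  0.   -0.83] F [0.5 0.4 0.6] w -0.001 gf 0.0
[ 0.445 -0.223  0.3  ] -> [-0.0046  0.0007  0.0102]
[ 0.445 -0.223  0.235] -> [ 0.    -0.     0.065]
[ 0.445 -0.223  0.122] -> [ 0.    -0.     0.113]
```

View pics/s1c.png

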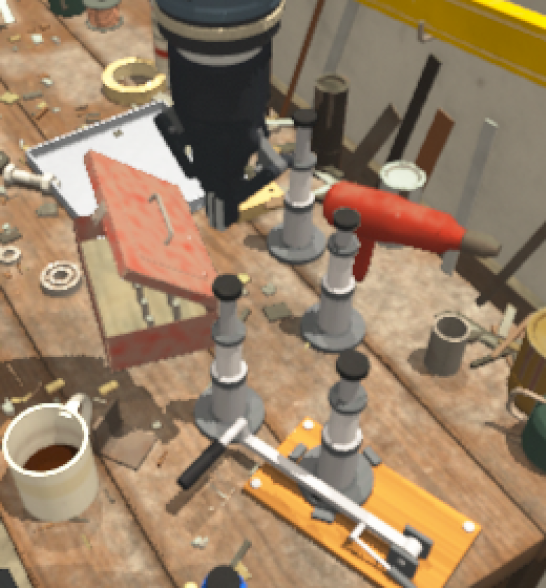

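Call:
drive_tool(deltas=[[-0.0046,0.0007,0.015,0,-1],[0,0,0.015,0,-1],[0,0,0.015,0,-1],[0,0,0.015,0,-1],[0,0,0.012,0,-1]])

```text
clock: 3.38
position: [0.4447, -0.2209, 0.2373]
tool_rot: [-0.0, -0.177, 0.984, 0.0]
wrist_force: [-0.4, -0.2, 0.1]
gripper_width: 0.003
gripper_force: 0.0
```

Call:
drive_tool(deltas=[[0,0,0.012,0,-1],[0,0,0.012,0,-1],[0,0,0.012,0,-1],[0,0,0.012,0,-1],[0,0,0.012,0,-1]])

```text
clock: 4.0
position: [0.4449, -0.2213, 0.1776]
tool_rot: [0.0, -0.177, 0.984, 0.0]
wrist_force: [0.1, 0.7, 3.7]
gripper_width: -0.002
gripper_force: 2.3
```

Call:
drive_tool(deltas=[[0,0,0.012,0,-1],[0,0,0.012,0,-1],[0,0,0.012,0,-1],[0,0,0.01,0,-1]])

```text
clock: 4.5
position: [0.445, -0.2214, 0.1318]
tool_rot: [0.0, -0.177, 0.984, -0.0]
wrist_force: [-1.9, 1.6, 10.7]
gripper_width: -0.001
gripper_force: 5.1
```

Call:
drive_tool(deltas=[[0,0,0.004,0,-1],[0,0,0.002,0,-1]])

```text
clock: 4.75
position: [0.445, -0.2214, 0.126]
tool_rot: [0.0, -0.177, 0.984, -0.0]
wrist_force: [-1.4, 2.2, 10.0]
gripper_width: -0.002
gripper_force: 4.7
```

Inner at 3.7 N, then the middle tube at 10 N, as expected. I'll push until it bottoms out.

Call:
drive_tool(deltas=[[0,0,0.002,0,-1],[0,0,0.002,0,-1]])

```text
clock: 5.0
position: [0.4449, -0.2213, 0.1221]
tool_rot: [0.0, -0.177, 0.984, -0.0]
wrist_force: [-1.6, 2.5, 9.1]
gripper_width: -0.001
gripper_force: 4.7
```

Call:
drive_tool(deltas=[[0,0,0.001,0,-1],[0,0,0.001,0,-1]])

```text
clock: 5.25
position: [0.4455, -0.2216, 0.1215]
tool_rot: [0.001, -0.177, 0.984, -0.001]
wrist_force: [-9.0, 6.0, 41.6]
gripper_width: -0.003
gripper_force: 20.6
```

Call:
drive_tool(deltas=[[0,0,-0.025,0,-1],[0,0,-0.035,0,-1],[0,0,-0.04,0,-1],[0,0,-0.03,0,-1]])

```text
clock: 5.75
position: [0.445, -0.2215, 0.2513]
tool_rot: [0.0, -0.177, 0.984, -0.0]
wrist_force: [0.2, 0.3, -0.5]
gripper_width: -0.002
gripper_force: 0.0
```

```bash
python3 - <<'E'
from h import *
go((.621,-.181,.25),(.621,-.181,.205),(.668,-.031,.25))
E
```

```text
t 5.75 pos [ 0.445  -0.2215  0.2513] ydeg 110.4 q [-0.46  0.21 -0.04  1.32 -0.   -0.82] F [ 0.2  0.3 -0.5] w -0.002 gf 0.0
[ 0.621 -0.181  0.25 ] -> [-0.1791 -0.0234  0.0013]
[ 0.621 -0.181  0.205] -> [0.    0.    0.045]
[ 0.668 -0.031  0.25 ] -> [-0.0964  0.1242 -0.0451]
```

Call:
drive_tool(deltas=[[-0.045,-0.006,0,0,-1],[-0.045,-0.006,0,0,-1],[-0.045,-0.006,0,0,-1],[-0.044,-0.0055,0,0,-1],[0,0,0.01,0,-1]])

```text
clock: 6.38
position: [0.6233, -0.1801, 0.2383]
tool_rot: [-0.0, -0.178, 0.984, 0.0]
wrist_force: [1.2, 0.1, -0.2]
gripper_width: 0.004
gripper_force: 0.0
```

Call:
drive_tool(deltas=[[0,0,0.015,0,-1],[0,0,0.014,0,-1],[0,0,0.01,0,-1],[0,0,0.01,0,-1],[0,0,0.01,0,-1]])

```text
clock: 7.0
position: [0.6207, -0.1811, 0.1811]
tool_rot: [0.0, -0.177, 0.984, -0.0]
wrist_force: [-1.7, -0.0, 3.4]
gripper_width: -0.002
gripper_force: 2.2
```

Call:
drive_tool(deltas=[[0,0,0.012,0,-1],[0,0,0.012,0,-1],[0,0,0.012,0,-1],[0,0,0.012,0,-1],[0,0,0.008,0,-1]])

```text
clock: 7.62
position: [0.6205, -0.1811, 0.1249]
tool_rot: [-0.0, -0.177, 0.984, -0.0]
wrist_force: [-4.5, -0.4, 9.3]
gripper_width: 0.004
gripper_force: 5.0
```

Call:
drive_tool(deltas=[[0,0,0.002,0,-1],[0,0,0.001,0,-1]])

```text
clock: 7.88
position: [0.6206, -0.1811, 0.1222]
tool_rot: [-0.0, -0.177, 0.984, -0.0]
wrist_force: [-5.3, -0.6, 9.5]
gripper_width: 0.003
gripper_force: 4.6
```

Call:
drive_tool(deltas=[[0,0,0.001,0,-1],[0,0,0.001,0,-1]])

```text
clock: 8.12
position: [0.621, -0.1812, 0.1217]
tool_rot: [0.001, -0.177, 0.984, -0.001]
wrist_force: [-11.2, 1.6, 31.2]
gripper_width: -0.0
gripper_force: 15.6
```

Call:
drive_tool(deltas=[[0,0,-0.03,0,-1],[0,0,-0.05,0,-1],[0,0,-0.05,0,-1],[-0.024,0.031,0,0,-1],[-0.024,0.031,0,0,-1]])

```text
clock: 8.75
position: [0.6448, -0.1055, 0.2504]
tool_rot: [0.001, -0.177, 0.984, -0.0]
wrist_force: [-0.3, 0.8, 0.1]
gripper_width: -0.001
gripper_force: 0.0
```

Call:
drive_tool(deltas=[[-0.024,0.031,0,0,-1],[-0.024,0.031,0,0,-1],[0,0,0.012,0,-1],[0,0,0.012,0,-1],[0,0,0.01,0,-1]])

```text
clock: 9.38
position: [0.6674, -0.032, 0.2155]
tool_rot: [0.0, -0.177, 0.984, 0.0]
wrist_force: [0.8, 1.5, 3.9]
gripper_width: 0.001
gripper_force: 2.1
```

```bash
python3 - <<'E'
from h import *
go((.668,-.031,.123))
c=cam('scene','s2.png'); cv2.imwrite('pics/s2c.png',cv2.resize(c['frame'][60:340,220:480,::-1],None,fx=2.1,fy=2.1,interpolation=3))
E
```

```text
t 9.38 pos [ 0.6674 -0.032   0.2155] ydeg 110.4 q [-0.05  0.59  0.43  1.41  0.   -0.4 ] F [0.8 1.5 3.9] w 0.001 gf 2.1
[ 0.668 -0.031  0.123] -> [-0.0009  0.0006  0.0925]
```

View pics/s2c.png

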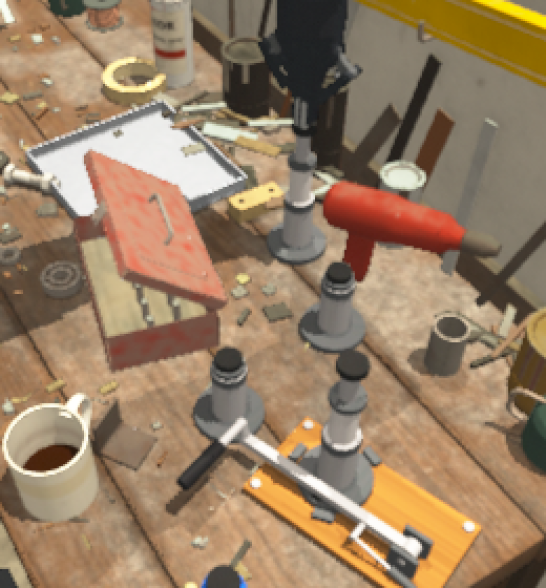

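c and d are home, with heads at crop (340,275) and (228,360). The closed fingers rest on b's head at crop (302,120).

Call:
drive_tool(deltas=[[0,0,0.012,0,-1],[0,0,0.012,0,-1],[0,0,0.012,0,-1],[0,0,0.012,0,-1],[0,0,0.012,0,-1]])

```text
clock: 10.05
position: [0.6676, -0.0316, 0.156]
tool_rot: [0.0, -0.177, 0.984, -0.0]
wrist_force: [-3.5, -3.2, 9.6]
gripper_width: 0.0
gripper_force: 5.3
```

Call:
drive_tool(deltas=[[0,0,0.012,0,-1],[0,0,0.012,0,-1],[0,0,0.006,0,-1],[0,0,0.002,0,-1],[0,0,0.001,0,-1]])

```text
clock: 10.68
position: [0.6674, -0.0317, 0.1231]
tool_rot: [-0.0, -0.177, 0.984, -0.0]
wrist_force: [-3.7, -3.8, 9.3]
gripper_width: 0.001
gripper_force: 4.6
```

Call:
drive_tool(deltas=[[0,0,0.001,0,-1],[0,0,0.001,0,-1]])

```text
clock: 10.92
position: [0.6676, -0.0319, 0.1219]
tool_rot: [0.0, -0.177, 0.984, -0.001]
wrist_force: [-7.3, -4.2, 22.4]
gripper_width: -0.004
gripper_force: 11.3
```

Call:
drive_tool(deltas=[[0,0,-0.03,0,-1],[0,0,-0.05,0,0.5],[0,0,-0.03,0,1]])

```text
clock: 11.3
position: [0.6679, -0.0312, 0.233]
tool_rot: [0.001, -0.177, 0.984, -0.0]
wrist_force: [-0.0, 0.7, 0.4]
gripper_width: 0.419
gripper_force: 0.0
```

```bash
python3 - <<'E'
from h import *
T=cam('top')
f0=cv2.imread('pics/top0.png')
hsv=cv2.cvtColor(f0,cv2.COLOR_BGR2HSV)
m=((hsv[...,1]<45)&(hsv[...,2]>140)).astype(np.uint8); m[:, :150]=0; m[:,275:]=0; m[:170]=0; m[285:]=0
m=cv2.morphologyEx(m,cv2.MORPH_OPEN,np.ones((3,3),np.uint8))
cs,_=cv2.findContours(m,0,2); c=max(cs,key=cv2.contourArea); h=cv2.convexHull(c)[:,0]
W=np.array([at(T,u,v,.004)[:2] for u,v in h],np.float32)
print(cv2.minAreaRect(W), cv2.contourArea(c))
for z,p in((.06,(292,145)),(.06,(297,152)),(.06,(305,160)),(.02,(257,178))): print(p,at(T,*p,z)[:2].round(3))
go()
f=cv2.resize(f0[165:290,150:270],None,fx=4,fy=4,interpolation=3); 
for p in cv2.boxPoints(cv2.minAreaRect(W)): 
    q=(px(T,[*p,.004])-[150,165])*4; cv2.circle(f,(int(q[0]),int(q[1])),4,(0,0,255),-1)
cv2.imwrite('pics/tray.png',f)
E
```

```text
((0.550729513168335, 0.21844463050365448), (0.23664042353630066, 0.23700907826423645), 2.247063398361206) 5495.0
(292, 145) [ 0.722 -0.075]
(297, 152) [ 0.696 -0.084]
(305, 160) [ 0.664 -0.101]
(257, 178) [0.662 0.054]
t 11.35 pos [ 0.6687 -0.0312  0.2364] ydeg 110.4 q [-0.05  0.59  0.48  1.46  0.   -0.4 ] F [0.8 0.7 3.2] w 0.510 gf 0.0
```

View pics/tray.png

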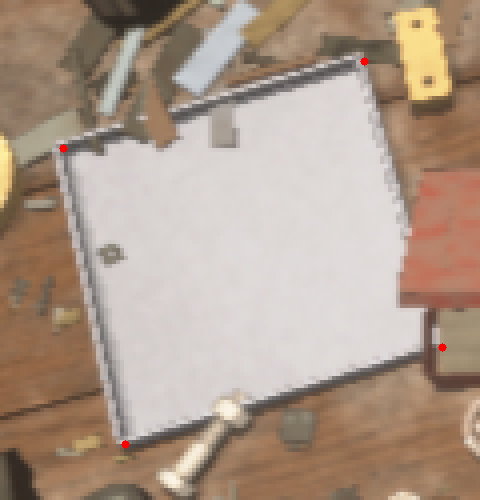

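```bash
python3 - <<'E'
from h import *
from scipy.optimize import least_squares
T=cam('top');S=cam('scene','s3.png')
a=cv2.imread('pics/top0.png')[100:190,260:370]; b=S['frame'][120:220,320:460,::-1]
a=cv2.resize(a,(550,450),interpolation=3); 
b=cv2.resize(b,(560,400),interpolation=3)
cv2.imwrite('pics/d1.png',np.hstack([a[:400,:],])); cv2.imwrite('pics/dd.png',cv2.resize(np.hstack([a[:400],b]),(800,288)))
for n,p,q in(('cap',(296,145),(382,155)),('handle end',(308,158),(388,187))):
    r=least_squares(lambda X:np.r_[px(T,X)-p,px(S,X)-q],[.7,-.1,.1]); print(n,r.x.round(4),r.fun.round(1))
E
```

```text
cap [ 0.6943 -0.0839  0.108 ] [-0.   0.6  0.4 -0.2]
handle end [ 0.6936 -0.117   0.0163] [ 0.  -2.  -1.5  0.8]
```

View pics/dd.png

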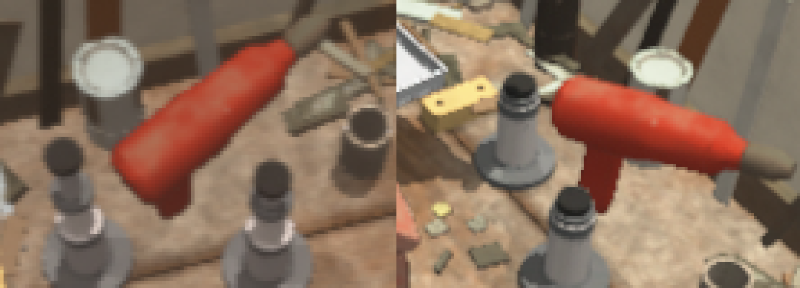

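The red heat gun stands on its handle right beside b, with its cap at about (0.694,-0.084,0.108). I'll grasp b high on the tube, fingers across that direction.

Call:
drive_tool(deltas=[[0,0,0,0.184,1],[0,0,0,0.184,1],[0,0,0,0.184,1],[0,0,0,0.184,1]])

```text
clock: 11.95
position: [0.6671, -0.0312, 0.2293]
tool_rot: [-0.001, 0.192, 0.981, -0.0]
wrist_force: [-0.5, 0.3, -0.2]
gripper_width: 1.0
gripper_force: 0.0
```

Call:
drive_tool(deltas=[[0,0,0,0.184,1],[0,0,0,0.184,1],[0,0,0,0.184,1],[0,0,0,0.184,1]])

```text
clock: 12.45
position: [0.6671, -0.0312, 0.2293]
tool_rot: [-0.001, 0.532, 0.847, -0.0]
wrist_force: [0.5, 0.1, -0.6]
gripper_width: 1.005
gripper_force: 0.0
```

```bash
python3 - <<'E'
from h import *
go((.668,-.031,.082),(.668,-.031,.15),(.597,.268,.22),(.597,.268,.086))
E
```

```text
t 12.45 pos [ 0.6671 -0.0312  0.2293] ydeg 25.7 q [-0.05  0.59  0.47  1.45  0.    1.08] F [ 0.5  0.1 -0.6] w 1.005 gf 0.0
[ 0.668 -0.031  0.082] -> [-0.0004  0.0012  0.1473]
[ 0.668 -0.031  0.15 ] -> [ 0.0001 -0.0001 -0.068 ]
[0.597 0.268 0.22 ] -> [ 0.3003  0.0657 -0.0698]
[0.597 0.268 0.086] -> [-0.0002  0.0003  0.134 ]
```

Call:
drive_tool(deltas=[[0,0.001,0.045,0,1],[0,0,0.045,0,1],[0,0,0.03,0,1],[0,0,0.017,0,1],[0,0,0.01,0,1]])

```text
clock: 13.08
position: [0.6681, -0.0308, 0.0832]
tool_rot: [-0.0, 0.529, 0.848, -0.0]
wrist_force: [-0.0, 0.1, 0.7]
gripper_width: 1.002
gripper_force: 0.0
```

Call:
drive_tool(deltas=[[0,0,0,0,-1],[0,0,0,0,-1],[0,0,0,0,-1],[0,0,0,0,-1],[0,0,0,0,-1]], force=60)

```text
clock: 13.7
position: [0.6693, -0.0307, 0.0856]
tool_rot: [0.001, 0.529, 0.848, 0.001]
wrist_force: [0.0, 1.2, 5.6]
gripper_width: 0.418
gripper_force: 59.4
```

Call:
drive_tool(deltas=[[0,0,-0.01,0,-1],[0,0,-0.02,0,-1],[0,0,-0.02,0,-1]])

```text
clock: 14.08
position: [0.6681, -0.0308, 0.1352]
tool_rot: [-0.0, 0.529, 0.848, -0.0]
wrist_force: [1.0, 0.2, -6.0]
gripper_width: 0.417
gripper_force: 61.0
```

Call:
drive_tool(deltas=[[0.02,0.004,-0.015,0,-1],[0.04,0.009,-0.015,0,-1],[0.04,0.009,0,0,-1],[0.04,0.009,0,0,-1],[0.04,0.009,0,0,-1]])

```text
clock: 14.7
position: [0.6243, 0.1503, 0.1647]
tool_rot: [-0.0, 0.529, 0.848, -0.0]
wrist_force: [-0.0, -0.1, -5.3]
gripper_width: 0.421
gripper_force: 61.2
```

Call:
drive_tool(deltas=[[0.04,0.009,0,0,-1],[0.04,0.009,0,0,-1],[0.04,0.008,0,0,-1],[0,0,0,0,-1]])

```text
clock: 15.2
position: [0.5943, 0.2709, 0.1645]
tool_rot: [-0.0, 0.528, 0.849, 0.0]
wrist_force: [-0.1, -1.4, -5.7]
gripper_width: 0.423
gripper_force: 61.2
```

```bash
python3 - <<'E'
from h import *
go((.597,.268,.0915))
c=cam('scene','s4.png');t=cam('top','t4.png')
a=cv2.resize(c['frame'][60:200,200:400,::-1],(570,400),interpolation=3); cv2.imwrite('pics/s4c.png',a)
E
```

```text
t 15.20 pos [0.5943 0.2709 0.1645] ydeg 26.3 q [0.43 0.56 0.26 1.27 0.   1.54] F [-0.1 -1.4 -5.7] w 0.423 gf 61.2
[0.597  0.268  0.0915] -> [-0.0038  0.0011  0.073 ]
```

View pics/s4c.png

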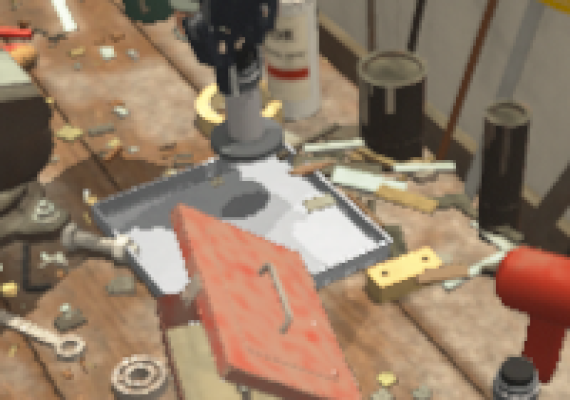

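Prop b hangs upright over the tray's far-left part, with its foot at crop (250,140). Now I'll lower it.

Call:
drive_tool(deltas=[[0,0,0.03,0,-1],[0,0,0.025,0,-1],[0,0,0.012,0,-1],[0,0,0.004,0,-1]])

```text
clock: 15.8
position: [0.5959, 0.2671, 0.0931]
tool_rot: [-0.0, 0.53, 0.848, -0.0]
wrist_force: [0.1, 0.3, -6.2]
gripper_width: 0.421
gripper_force: 61.2
```

Call:
drive_tool(deltas=[[0,0,0.002,0,-1],[0,0,0.002,0,-1]])

```text
clock: 16.05
position: [0.5964, 0.2678, 0.0901]
tool_rot: [0.0, 0.529, 0.848, 0.001]
wrist_force: [0.8, 0.0, -6.6]
gripper_width: 0.426
gripper_force: 61.2
```

Call:
drive_tool(deltas=[[0,0,0.002,0,-1],[0,0,0.002,0,-1]])

```text
clock: 16.3
position: [0.597, 0.2682, 0.0892]
tool_rot: [0.001, 0.529, 0.848, 0.002]
wrist_force: [-15.8, -6.4, 55.4]
gripper_width: 0.424
gripper_force: 67.5
```

Call:
drive_tool(deltas=[[0,0,0.002,0,-1]])

```text
clock: 16.42
position: [0.5971, 0.2682, 0.0891]
tool_rot: [0.002, 0.529, 0.848, 0.002]
wrist_force: [-26.6, -12.3, 80.7]
gripper_width: 0.421
gripper_force: 70.1
```

Call:
drive_tool(deltas=[[0,0,-0.003,0,1],[0,0,0,0,1],[0,0,0,0,1],[0,0,-0.01,0,1],[0,0,-0.04,0,1]], force=20)

```text
clock: 17.05
position: [0.5947, 0.2671, 0.1352]
tool_rot: [-0.001, 0.529, 0.848, -0.002]
wrist_force: [-0.0, 0.1, 1.2]
gripper_width: 0.999
gripper_force: 0.0
```

Call:
drive_tool(deltas=[[0,0,-0.02,0,-1],[0,0,0,0,-1],[0,0,0,0,-1],[0,0,0.018,0,-1],[0,0,0.008,0,-1]])

```text
clock: 17.68
position: [0.595, 0.2673, 0.1284]
tool_rot: [-0.001, 0.529, 0.848, -0.001]
wrist_force: [-1.0, -0.3, 0.1]
gripper_width: 0.001
gripper_force: 0.0
```

Call:
drive_tool(deltas=[[0,0,0.002,0,-1],[0,0,0.001,0,-1]])

```text
clock: 17.92
position: [0.5959, 0.2677, 0.1274]
tool_rot: [-0.0, 0.529, 0.848, -0.0]
wrist_force: [0.3, -0.9, -0.5]
gripper_width: -0.003
gripper_force: 0.0
```

Call:
drive_tool(deltas=[[0,0,0.001,0,-1],[0,0,0,0,-1]])

```text
clock: 18.18
position: [0.596, 0.2677, 0.1266]
tool_rot: [0.0, 0.529, 0.848, 0.0]
wrist_force: [-0.4, 0.6, -0.3]
gripper_width: -0.004
gripper_force: 0.0
```

Call:
drive_tool(deltas=[[0,0,-0.03,-0.184,-1],[0,0,-0.04,-0.184,-1],[0,0,-0.04,-0.184,-1],[0,0,0,-0.184,1]])

```text
clock: 18.68
position: [0.5971, 0.2682, 0.2401]
tool_rot: [0.002, 0.186, 0.983, 0.002]
wrist_force: [0.2, 0.8, -1.6]
gripper_width: 0.198
gripper_force: 0.0
```

Call:
drive_tool(deltas=[[0,0,0,-0.184,1],[0,0,0,-0.184,1],[0,0,0,-0.184,1],[0,0,0,-0.184,1]])

```text
clock: 19.18
position: [0.5959, 0.2677, 0.2365]
tool_rot: [0.0, -0.18, 0.984, 0.0]
wrist_force: [0.2, 0.1, -0.5]
gripper_width: 0.998
gripper_force: 0.0
```

```bash
python3 - <<'E'
from h import *
go((.621,-.181,.22),(.621,-.181,.066))
from scipy.optimize import least_squares
T=cam('top','t5.png');S=cam('scene','s5.png')
f=T['frame'][130:290,240:450,::-1]; g=S['frame'][110:350,260:460,::-1]
f=cv2.resize(f,(525,400),interpolation=3); g=cv2.resize(g,(275,330),interpolation=3)
o=np.zeros((400,800,3),np.uint8); o[:,:525]=f; o[:330,525:]=g; cv2.imwrite('pics/o5.png',o)
E
```

```text
t 19.18 pos [0.5959 0.2677 0.2365] ydeg 110.8 q [ 0.42  0.55  0.42  1.44 -0.    0.06] F [ 0.2  0.1 -0.5] w 0.998 gf 0.0
[ 0.621 -0.181  0.22 ] -> [ 0.1356 -0.4285  0.0165]
[ 0.621 -0.181  0.066] -> [0.    0.    0.154]
```

View pics/o5.png

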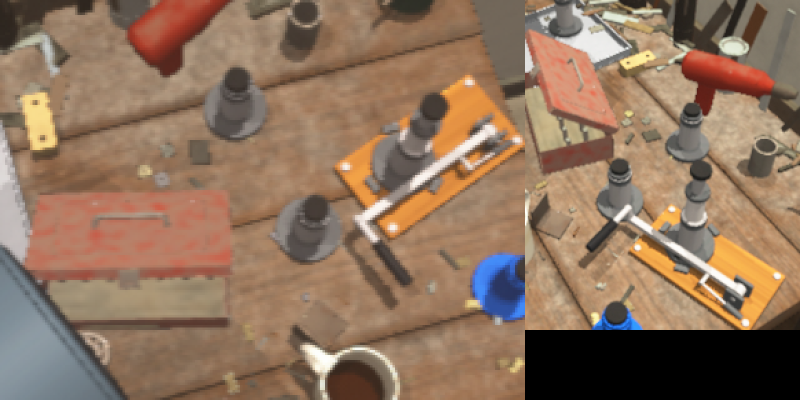

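Both free props stand home where they were: c's head at crop (237,78) and d's at (317,207).

Call:
drive_tool(deltas=[[0.0136,-0.0428,0,0,1],[0.0136,-0.0428,0,0,1],[0.0136,-0.0428,0,0,1],[0.0136,-0.0428,0,0,1],[0.0136,-0.0428,0,0,1]])

```text
clock: 19.9
position: [0.6067, 0.042, 0.2365]
tool_rot: [0.0, -0.175, 0.985, -0.0]
wrist_force: [0.8, -0.5, 0.8]
gripper_width: 0.999
gripper_force: 0.0
```

Call:
drive_tool(deltas=[[0.0136,-0.0428,0,0,1],[0.0136,-0.0428,0,0,1],[0.0136,-0.0428,0,0,1],[0.0136,-0.0428,0,0,1],[0.0136,-0.0428,0,0,1]])

```text
clock: 20.52
position: [0.6176, -0.1823, 0.2366]
tool_rot: [0.0, -0.175, 0.985, -0.0]
wrist_force: [0.9, 0.0, 0.5]
gripper_width: 1.001
gripper_force: 0.0
```

```bash
python3 - <<'E'
from h import *
T=cam('top')
for p in((334.8,161),(366.6,212.6)): print(at(T,*p,.103).round(4))
go((.621,-.181,.066))
E
```

```text
[ 0.6189 -0.1813  0.103 ]
[ 0.4443 -0.2245  0.103 ]
t 20.57 pos [ 0.6173 -0.1873  0.2361] ydeg 109.9 q [-0.29  0.53  0.39  1.43 -0.   -0.64] F [-1.9 -6.4 -1.2] w 0.998 gf 0.0
[ 0.621 -0.181  0.066] -> [-0.0058  0.0049  0.1701]
```

Call:
drive_tool(deltas=[[-0.003,0.001,0.05,0,1],[0,0,0.05,0,1],[0,0,0.04,0,1],[0,0,0.02,0,1],[0,0,0.01,0,1]])

```text
clock: 21.2
position: [0.6197, -0.1787, 0.0653]
tool_rot: [-0.001, -0.175, 0.985, 0.0]
wrist_force: [0.2, 0.2, -0.0]
gripper_width: 1.001
gripper_force: 0.0
```

Call:
drive_tool(deltas=[[0,0,0,0,-1],[0,0,0,0,-1],[0,0,0,0,-1],[0,0,0,0,-1]], force=60)

```text
clock: 21.7
position: [0.6209, -0.1792, 0.0676]
tool_rot: [0.001, -0.177, 0.984, -0.001]
wrist_force: [-0.1, -1.4, 6.3]
gripper_width: 0.434
gripper_force: 59.5
```

Call:
drive_tool(deltas=[[0,0,-0.01,0,-1],[0,0,-0.03,0,-1],[0,0,-0.03,0,-1],[0,0,-0.03,0,-1]])

```text
clock: 22.2
position: [0.6198, -0.1787, 0.1676]
tool_rot: [-0.0, -0.177, 0.984, 0.0]
wrist_force: [0.5, -0.3, -5.8]
gripper_width: 0.428
gripper_force: 61.1
```

```bash
python3 - <<'E'
from h import *
go((.60,.158,.165))
E
```

```text
t 22.20 pos [ 0.6198 -0.1787  0.1676] ydeg 110.4 q [-0.28  0.54  0.23  1.26  0.   -0.64] F [ 0.5 -0.3 -5.8] w 0.428 gf 61.1
[0.6   0.158 0.165] -> [-0.0988  0.3225  0.0027]
```

Call:
drive_tool(deltas=[[0,0,-0.03,0,-1],[0,0,-0.03,0,-1],[-0.02,0.064,0,0,-1],[-0.012,0.04,0,0,-1],[-0.012,0.04,0,0,-1]])

```text
clock: 22.82
position: [0.6109, -0.0317, 0.2267]
tool_rot: [-0.0, -0.177, 0.984, 0.0]
wrist_force: [0.4, 0.1, -6.1]
gripper_width: 0.428
gripper_force: 62.7
```

Call:
drive_tool(deltas=[[-0.012,0.04,0,0,-1],[-0.012,0.04,0,0,-1],[-0.012,0.04,0,0,-1],[-0.012,0.04,0,0,-1],[0,0,0,0,-1]])

```text
clock: 23.45
position: [0.5999, 0.1363, 0.2265]
tool_rot: [-0.0, -0.179, 0.984, 0.0]
wrist_force: [0.4, -0.9, -5.7]
gripper_width: 0.428
gripper_force: 62.9
```

```bash
python3 - <<'E'
from h import *
go((.60,.158,.076))
E
```

```text
t 23.45 pos [0.5999 0.1363 0.2265] ydeg 110.6 q [ 0.22  0.46  0.26  1.37  0.   -0.14] F [ 0.4 -0.9 -5.7] w 0.428 gf 62.9
[0.6   0.158 0.076] -> [-0.0078  0.0201  0.1505]
```

Call:
drive_tool(deltas=[[-0.0078,0.02,0.04,0,-1],[0,0,0.04,0,-1],[0,0,0.04,0,-1],[0,0,0.02,0,-1],[0,0,0.01,0,-1]])

```text
clock: 24.08
position: [0.6004, 0.1543, 0.0754]
tool_rot: [-0.001, -0.177, 0.984, -0.0]
wrist_force: [-0.4, 0.2, -5.4]
gripper_width: 0.427
gripper_force: 62.7
```

Call:
drive_tool(deltas=[[0,0,0.002,0,-1],[0,0,0.001,0,-1]])

```text
clock: 24.32
position: [0.6015, 0.155, 0.0743]
tool_rot: [0.001, -0.177, 0.984, 0.0]
wrist_force: [-0.3, 0.3, -4.8]
gripper_width: 0.43
gripper_force: 62.7
```

Call:
drive_tool(deltas=[[0,0,0.001,0,-1],[0,0,0,0,-1]])

```text
clock: 24.58
position: [0.6011, 0.1551, 0.0727]
tool_rot: [0.0, -0.177, 0.984, 0.0]
wrist_force: [-0.1, 0.2, -6.0]
gripper_width: 0.432
gripper_force: 62.7
```

Call:
drive_tool(deltas=[[0,0,0.001,0,-1],[0,0,0.0005,0,-1]])

```text
clock: 24.82
position: [0.6012, 0.155, 0.0715]
tool_rot: [0.0, -0.177, 0.984, 0.0]
wrist_force: [-4.6, -2.3, 9.6]
gripper_width: 0.43
gripper_force: 64.5
```

Call:
drive_tool(deltas=[[0,0,-0.001,0,1],[0,0,0,0,1],[0,0,0,0,1],[0,0,-0.02,0,1],[0,0,-0.04,0,1]], force=20)

```text
clock: 25.45
position: [0.5999, 0.1548, 0.1311]
tool_rot: [-0.002, -0.177, 0.984, -0.0]
wrist_force: [1.1, 0.4, 0.2]
gripper_width: 1.0
gripper_force: 0.0
```

Call:
drive_tool(deltas=[[0,0,-0.05,0,1],[0,0,-0.05,0,1],[0,0,0,0,1]])

```text
clock: 25.82
position: [0.6026, 0.1555, 0.236]
tool_rot: [0.003, -0.177, 0.984, 0.0]
wrist_force: [-0.3, -0.0, -0.5]
gripper_width: 0.998
gripper_force: 0.0
```

```bash
python3 - <<'E'
from h import *
a=np.array([.493,-.357]);x=np.array([.35,-.937]);y=np.array([.937,.35])
h=a-.100*x-.1*y; print('handle',h)
go((.61,0,.26),(.445,-.223,.22),(*h,.12),(*h,.06),yaw=110.5)
T=cam('top','t6.png');S=cam('scene','s6.png')
f=cv2.resize(T['frame'][150:290,150:290,::-1],(400,400),interpolation=3); g=cv2.resize(S['frame'][80:200,200:380,::-1],(400,267),interpolation=3)
o=np.zeros((400,800,3),np.uint8); o[:,:400]=f; o[:267,400:]=g; cv2.imwrite('pics/o6.png',o)
E
```

```text
handle [ 0.3643 -0.2983]
t 25.82 pos [0.6026 0.1555 0.236 ] ydeg 110.4 q [ 0.25  0.47  0.29  1.39  0.   -0.1 ] F [-0.3 -0.  -0.5] w 0.998 gf 0.0
[0.61 0.   0.26] -> [ 0.0471 -0.1483 -0.0242]
[ 0.445 -0.223  0.22 ] -> [ 0.2327 -0.1514  0.0386]
[ 0.3643 -0.2983  0.12  ] -> [ 0.1025 -0.0424  0.0994]
[ 0.3643 -0.2983  0.06  ] -> [0.0004 0.     0.06  ]
roll -0.002
```

View pics/o6.png

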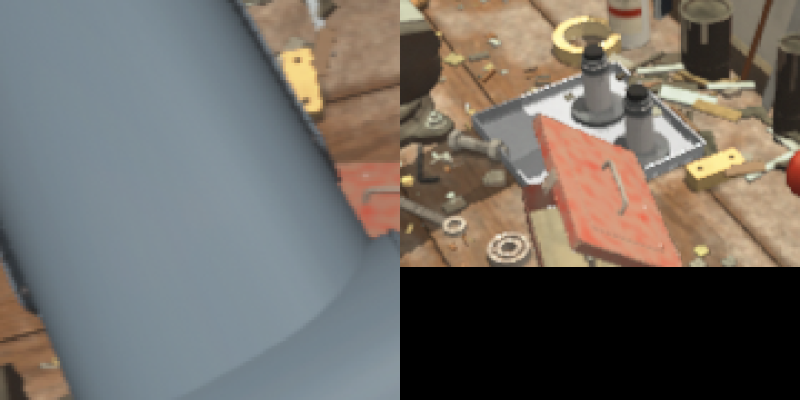

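b and c stand upright in the tray, at right-crop (600,105) and (638,140). Next is the clamp handle.

Call:
drive_tool(deltas=[[0.0348,-0.0311,-0.01,0,1],[0.0348,-0.0311,-0.005,0,1],[0.0348,-0.0311,0,0,1],[0.0348,-0.0311,0,0,1],[0.0348,-0.0311,0,0,1]])

```text
clock: 26.55
position: [0.4906, -0.0525, 0.2455]
tool_rot: [-0.001, -0.177, 0.984, 0.0]
wrist_force: [0.2, -0.5, -0.9]
gripper_width: 1.005
gripper_force: 0.0
```

Call:
drive_tool(deltas=[[0.0348,-0.0311,0,0,1],[0.0348,-0.0311,0,0,1],[0.0348,-0.0311,0,0,1],[0.0348,-0.0311,0,0,1],[0.0348,-0.0311,0,0,1]])

```text
clock: 27.18
position: [0.3818, -0.2587, 0.2456]
tool_rot: [-0.001, -0.177, 0.984, 0.001]
wrist_force: [0.5, 0.4, -0.3]
gripper_width: 1.003
gripper_force: 0.0
```

Call:
drive_tool(deltas=[[0.0348,-0.0311,0,0,1],[0,0,0,0,1],[0,0,0,0,1]])

```text
clock: 27.55
position: [0.3611, -0.2986, 0.2459]
tool_rot: [-0.0, -0.177, 0.984, 0.001]
wrist_force: [-0.6, -1.2, -0.3]
gripper_width: 1.004
gripper_force: 0.0
```

```bash
python3 - <<'E'
from h import *
T=cam('top');S=cam('scene','s7.png')
print('mug',at(T,382,284,.09).round(3))
s0=cv2.cvtColor(cv2.imread('pics/scene0.png'),cv2.COLOR_BGR2RGB)
from scipy.optimize import least_squares
# grip bar ends: top f1 crop coords, scene px from c2 crop
f1=lambda p:(250+p[0]/4-.4,130+p[1]/4-.4); f2=lambda p:(260+p[0]/2.7-.3,125+p[1]/2.7-.3)
for p,q in(((562,390),(181,389)),((610,446),(132,441))):
    r=least_squares(lambda X:np.r_[px(T,X)-f1(p),px(S,X)-f2(q)],[.37,-.3,.05]); print(r.x.round(4),r.fun.round(1))
go((.3643,-.2983,.12),(.3643,-.2983,.06))
E
```

```text
mug [ 0.246 -0.208  0.09 ]
[ 0.401  -0.2847  0.066 ] [-0.3 -2.2 -1.4  0.7]
[ 0.3486 -0.3043  0.0639] [-0.1 -0.5 -0.3  0.2]
t 27.65 pos [ 0.3617 -0.2982  0.2463] ydeg 110.5 q [-0.69  0.15 -0.12  1.3   0.   -1.05] F [-1.2  0.3 -0.6] w 1.002 gf 0.0
[ 0.3643 -0.2983  0.12  ] -> [-0.0025 -0.0011  0.1263]
[ 0.3643 -0.2983  0.06  ] -> [-0.     -0.0001  0.06  ]
```

Call:
drive_tool(deltas=[[-0.002,0,0.05,0,1],[0,0,0.05,0,1],[0,0,0.05,0,1],[0,0,0.03,0,1],[0,0,0.01,0,1]])

```text
clock: 28.28
position: [0.3629, -0.2969, 0.0554]
tool_rot: [-0.001, -0.178, 0.984, 0.001]
wrist_force: [0.4, 0.9, 0.1]
gripper_width: 1.001
gripper_force: 0.0
```

Call:
drive_tool(deltas=[[0,0,0.002,0,-1],[0,0,0,0,-1],[0,0,0,0,-1],[0,0,0,0,-1],[0,0,0,0,-1]], force=30)

```text
clock: 28.9
position: [0.3632, -0.2974, 0.0553]
tool_rot: [0.0, -0.177, 0.984, 0.001]
wrist_force: [-3.0, 9.8, 13.3]
gripper_width: 0.175
gripper_force: 29.7
```

```bash
python3 - <<'E'
from h import *
go()
E
```

```text
t 28.90 pos [ 0.3632 -0.2974  0.0553] ydeg 110.4 q [-0.69  0.28 -0.46  0.82  0.   -1.04] F [-3.   9.8 13.3] w 0.175 gf 29.7
```

Call:
drive_tool(deltas=[[0,-0.0025,-0.0152,0,-1],[0,-0.0032,-0.0152,0,-1],[0,-0.0045,-0.0146,0,-1],[0,-0.0057,-0.0145,0,-1]])

```text
clock: 29.4
position: [0.3681, -0.3113, 0.1142]
tool_rot: [-0.0, -0.177, 0.984, 0.002]
wrist_force: [-1.1, 12.6, -1.2]
gripper_width: 0.169
gripper_force: 29.5
```

Call:
drive_tool(deltas=[[0,-0.0067,-0.0139,0,-1],[0,-0.0078,-0.0134,0,-1],[0,-0.0087,-0.0127,0,-1],[0,-0.0097,-0.0121,0,-1]])

```text
clock: 29.9
position: [0.3784, -0.34, 0.1665]
tool_rot: [-0.001, -0.178, 0.984, 0.004]
wrist_force: [-15.5, 35.4, 25.6]
gripper_width: 0.172
gripper_force: 31.6
```

```bash
python3 - <<'E'
from h import *
go()
s=arm.state();p=np.array(s['position'])
d=.2047-np.dot(p[:2]-np.array([.3632,-.2974]),[.35,-.937]); print(np.arctan2(p[2]-.0325,d)-.112, np.hypot(p[2]-.0325,d))
E
```

```text
t 29.90 pos [ 0.3784 -0.34    0.1665] ydeg 110.5 q [-0.73  0.27 -0.18  1.13  0.   -1.09] F [-15.5  35.4  25.6] w 0.172 gf 31.6
0.5870337333271055 0.20829196786125775
```

Call:
drive_tool(deltas=[[0,-0.0089,-0.0126,0,-1],[0,-0.0114,-0.0105,0,-1]])

```text
clock: 30.15
position: [0.3858, -0.3603, 0.1905]
tool_rot: [-0.001, -0.177, 0.984, 0.003]
wrist_force: [-18.2, 28.2, 32.0]
gripper_width: 0.176
gripper_force: 31.4
```

Call:
drive_tool(deltas=[[0,-0.0116,-0.01,0,-1],[0,-0.0127,-0.0086,0,-1]])

```text
clock: 30.4
position: [0.3948, -0.385, 0.2096]
tool_rot: [-0.0, -0.177, 0.984, 0.001]
wrist_force: [-12.2, 10.6, 21.5]
gripper_width: 0.178
gripper_force: 31.0
```

Call:
drive_tool(deltas=[[0,-0.0132,-0.0085,0,-1],[0,-0.014,-0.007,0,-1],[0,-0.0145,-0.006,0,-1],[0,-0.0147,-0.0045,0,-1]])

```text
clock: 30.9
position: [0.4148, -0.4395, 0.2345]
tool_rot: [-0.001, -0.177, 0.984, -0.0]
wrist_force: [-4.8, -3.7, -4.8]
gripper_width: 0.174
gripper_force: 29.8
```

```bash
python3 - <<'E'
from h import *
go()
c=cam('scene','s8.png'); cv2.imwrite('pics/s8c.png',cv2.resize(c['frame'][130:350,250:470,::-1],(600,600),interpolation=3))
E
```

```text
t 30.90 pos [ 0.4148 -0.4395  0.2345] ydeg 110.4 q [-0.81  0.44  0.24  1.37 -0.   -1.17] F [-4.8 -3.7 -4.8] w 0.174 gf 29.8
```

View pics/s8c.png

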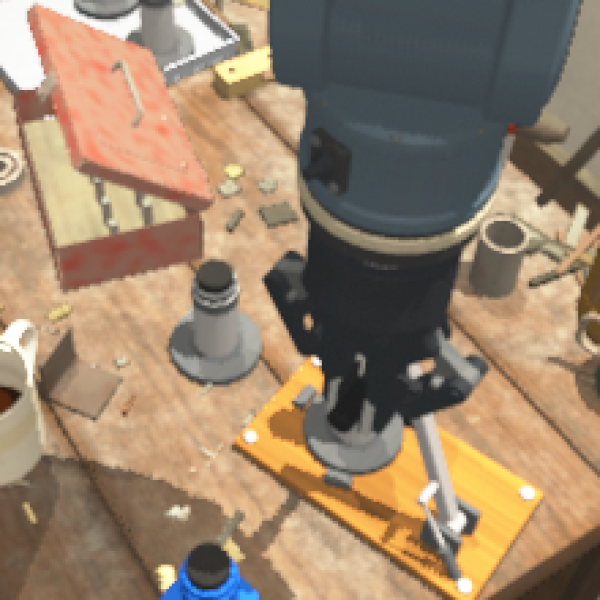

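The clamp arm is up at about 1.2 rad and prop_a still stands in the fixture at crop (350,430). I'll carry on over, then let go upwards.

Call:
drive_tool(deltas=[[0,-0.015,-0.0035,0,-1],[0,-0.015,-0.0025,0,-1],[0,-0.0155,-0.001,0,-1],[0,-0.0155,0,0,-1]])

```text
clock: 31.45
position: [0.436, -0.4969, 0.2413]
tool_rot: [-0.001, -0.177, 0.984, -0.0]
wrist_force: [-5.6, -4.8, 3.4]
gripper_width: 0.176
gripper_force: 30.8
```

Call:
drive_tool(deltas=[[0,0,0,0,1],[0,0,0,0,1],[0,0,-0.03,0,1],[0,0,-0.04,0,1],[0,0,-0.01,0,1]], force=20)

```text
clock: 32.08
position: [0.4372, -0.4958, 0.3241]
tool_rot: [0.001, -0.177, 0.984, -0.001]
wrist_force: [0.1, 0.3, 0.1]
gripper_width: 0.999
gripper_force: 0.0
```

```bash
python3 - <<'E'
from h import *
go((.4924,-.357,.30),(.4924,-.357,.225))
E
```

```text
t 32.08 pos [ 0.4372 -0.4958  0.3241] ydeg 110.4 q [-0.85  0.61  0.75  1.7   0.   -1.2 ] F [0.1 0.3 0.1] w 0.999 gf 0.0
[ 0.4924 -0.357   0.3   ] -> [-0.1002  0.1108  0.0239]
[ 0.4924 -0.357   0.225 ] -> [0.0001 0.0002 0.075 ]
```

Call:
drive_tool(deltas=[[-0.025,0.0277,0,0,-1],[-0.025,0.0277,0,0,-1],[-0.025,0.0277,0,0,-1],[-0.025,0.0277,0,0,-1],[0,0,0.03,0,-1]])

```text
clock: 32.7
position: [0.4935, -0.3551, 0.2933]
tool_rot: [0.002, -0.179, 0.984, -0.001]
wrist_force: [-0.2, -0.4, -0.2]
gripper_width: -0.001
gripper_force: 0.0
```

Call:
drive_tool(deltas=[[0,0,0.03,0,-1],[0,0,0.02,0,-1],[0,0,0.012,0,-1],[0,0,0.012,0,-1]])

```text
clock: 33.2
position: [0.492, -0.3571, 0.2174]
tool_rot: [0.0, -0.177, 0.984, -0.0]
wrist_force: [-1.6, 0.9, 4.0]
gripper_width: -0.005
gripper_force: 2.3
```

```bash
python3 - <<'E'
from h import *
go((.4924,-.357,.1335))
E
```

```text
t 33.20 pos [ 0.492  -0.3571  0.2174] ydeg 110.4 q [-0.63  0.45  0.21  1.33  0.   -0.98] F [-1.6  0.9  4. ] w -0.005 gf 2.3
[ 0.4924 -0.357   0.1335] -> [-0.0003  0.0001  0.0839]
```

On the head at 4 N. I'll push it home.

Call:
drive_tool(deltas=[[0,0,0.012,0,-1],[0,0,0.012,0,-1],[0,0,0.012,0,-1],[0,0,0.012,0,-1],[0,0,0.012,0,-1]])

```text
clock: 33.83
position: [0.492, -0.3572, 0.1569]
tool_rot: [0.0, -0.177, 0.984, -0.0]
wrist_force: [-1.9, 3.1, 10.7]
gripper_width: 0.003
gripper_force: 5.3
```

Call:
drive_tool(deltas=[[0,0,0.012,0,-1],[0,0,0.008,0,-1],[0,0,0.002,0,-1],[0,0,0.001,0,-1]])

```text
clock: 34.33
position: [0.492, -0.3572, 0.134]
tool_rot: [0.0, -0.177, 0.984, -0.0]
wrist_force: [-2.5, 3.0, 11.6]
gripper_width: 0.001
gripper_force: 6.1
```

Call:
drive_tool(deltas=[[0,0,0.001,0,-1],[0,0,0,0,-1]])

```text
clock: 34.58
position: [0.4921, -0.3573, 0.1338]
tool_rot: [0.0, -0.177, 0.984, -0.0]
wrist_force: [-3.6, 5.4, 17.2]
gripper_width: 0.002
gripper_force: 8.8
```

Call:
drive_tool(deltas=[[0,0,-0.03,0,-1],[0,0,-0.04,0,1],[0,0,0,0,1],[0,0,0,0,1],[0,0,0.03,0,1]])

```text
clock: 35.2
position: [0.4925, -0.3577, 0.1731]
tool_rot: [0.001, -0.177, 0.984, -0.001]
wrist_force: [0.3, 0.4, -0.0]
gripper_width: 0.843
gripper_force: 0.0
```

Call:
drive_tool(deltas=[[0,0,0.03,0,1],[0,0,0.04,0,1],[0,0,0.018,0,1],[0,0,0.006,0,1],[0,0,0,0,1]])

```text
clock: 35.83
position: [0.4917, -0.3571, 0.0788]
tool_rot: [-0.0, -0.177, 0.984, 0.0]
wrist_force: [0.0, 0.2, 0.3]
gripper_width: 0.999
gripper_force: 0.0
```

```bash
python3 - <<'E'
from h import *
go((.492,-.357,.078))
E
```

```text
t 35.83 pos [ 0.4917 -0.3571  0.0788] ydeg 110.4 q [-0.63  0.51 -0.04  1.01 -0.   -0.98] F [0.  0.2 0.3] w 0.999 gf 0.0
[ 0.492 -0.357  0.078] -> [-0.0003 -0.      0.0008]
```

Call:
drive_tool(deltas=[[0,0,0,0,-1],[0,0,0,0,-1],[0,0,0,0,-1],[0,0,0,0,-1]], force=70)

```text
clock: 36.33
position: [0.4922, -0.3576, 0.0799]
tool_rot: [0.0, -0.177, 0.984, -0.001]
wrist_force: [-2.0, 0.3, 7.5]
gripper_width: 0.429
gripper_force: 69.6
```

Call:
drive_tool(deltas=[[0,0,-0.015,0,-1],[0,0,-0.04,0,-1],[0,0,-0.05,0,-1],[0,0,-0.04,0,-1],[0,0,-0.03,0,-1]])

```text
clock: 36.95
position: [0.4918, -0.3572, 0.2568]
tool_rot: [0.001, -0.177, 0.984, -0.001]
wrist_force: [-0.0, -0.7, -6.2]
gripper_width: 0.432
gripper_force: 71.6
```

Call:
drive_tool(deltas=[[-0.0366,0.0306,0,0,-1],[-0.0366,0.0306,0,0,-1],[-0.0366,0.0306,0,0,-1],[-0.0366,0.0306,0,0,-1],[-0.0366,0.0306,0,0,-1]])

```text
clock: 37.58
position: [0.6104, -0.1485, 0.2548]
tool_rot: [-0.0, -0.177, 0.984, 0.0]
wrist_force: [0.2, -0.9, -4.7]
gripper_width: 0.428
gripper_force: 72.0
```

```bash
python3 - <<'E'
from h import *
go((.60,.13,.25),(.486,.264,.25),(.486,.264,.09))
c=cam('scene','s9.png'); cv2.imwrite('pics/s9c.png',cv2.resize(c['frame'][70:350,210:470,::-1],(557,600),interpolation=3))
E
```

```text
t 37.58 pos [ 0.6104 -0.1485  0.2548] ydeg 110.4 q [-0.24  0.49  0.38  1.45 -0.   -0.59] F [ 0.2 -0.9 -4.7] w 0.428 gf 72.0
[0.6  0.13 0.25] -> [-0.0874  0.2647  0.0048]
[0.486 0.264 0.25 ] -> [0.0601 0.1653 0.    ]
[0.486 0.264 0.09 ] -> [-0.   -0.    0.16]
```

View pics/s9c.png

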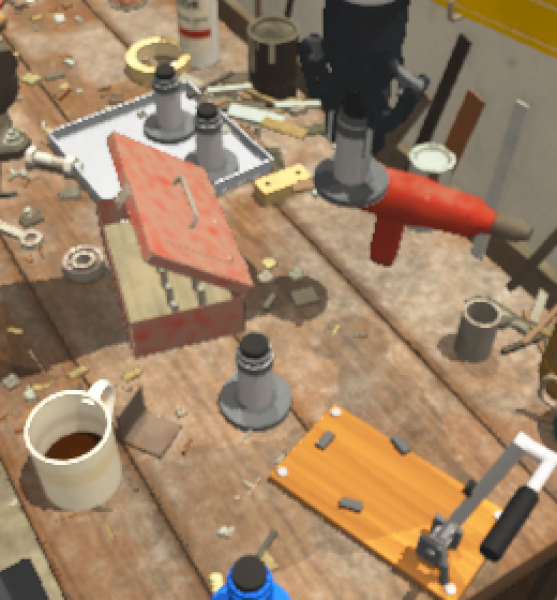

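The clamp stands open by itself, with the handle at crop (510,520). Prop_a hangs upright in the gripper, and d hasn't moved (crop (255,345)). I'll carry on to the tray.

Call:
drive_tool(deltas=[[-0.0147,0.0443,0,0,-1],[-0.0147,0.0443,0,0,-1],[-0.0147,0.0443,0,0,-1],[-0.0147,0.0443,0,0,-1],[-0.0147,0.0443,0,0,-1]])

```text
clock: 38.25
position: [0.6012, 0.0846, 0.2548]
tool_rot: [-0.0, -0.177, 0.984, -0.0]
wrist_force: [0.7, 0.6, -5.3]
gripper_width: 0.425
gripper_force: 73.1
```

Call:
drive_tool(deltas=[[-0.0147,0.0443,0,0,-1],[0.015,0.041,0,0,-1],[0.015,0.041,0,0,-1],[0.015,0.041,0,0,-1],[0.015,0.041,0,0,-1]])

```text
clock: 38.88
position: [0.4853, 0.2634, 0.2548]
tool_rot: [-0.0, -0.177, 0.984, 0.0]
wrist_force: [-0.6, 0.7, -6.4]
gripper_width: 0.429
gripper_force: 73.0
```

Call:
drive_tool(deltas=[[0,0,0,0,-1],[0,0,0,0,-1]])

```text
clock: 39.12
position: [0.4866, 0.2625, 0.2546]
tool_rot: [0.0, -0.177, 0.984, -0.0]
wrist_force: [-0.2, 0.5, -5.8]
gripper_width: 0.426
gripper_force: 73.6
```

```bash
python3 - <<'E'
from h import *
go((.486,.264,.088))
T=cam('top'); S=cam('scene','s10.png')
# predicted scene pixels of b, c heads vs dark blobs
for p in((.596,.268,.107),(.600,.155,.107)): print(px(S,p).round(1))
E
```

```text
t 39.12 pos [0.4866 0.2625 0.2546] ydeg 110.4 q [ 0.49  0.32  0.12  1.37 -0.    0.14] F [-0.2  0.5 -5.8] w 0.426 gf 73.6
[0.486 0.264 0.088] -> [0.     0.0017 0.1666]
[286.5 102.2]
[305.8 120.4]
```

Call:
drive_tool(deltas=[[0,0.0017,0.05,0,-1],[0,0,0.05,0,-1],[0,0,0.045,0,-1],[0,0,0.025,0,-1],[0,0,0.009,0,-1]])

```text
clock: 39.85
position: [0.4858, 0.2632, 0.0738]
tool_rot: [-0.001, -0.177, 0.984, -0.0]
wrist_force: [-1.0, -0.8, -5.4]
gripper_width: 0.425
gripper_force: 73.5
```

Call:
drive_tool(deltas=[[0,0,0.001,0,-1],[0,0,0.001,0,-1]])

```text
clock: 40.1
position: [0.4869, 0.2645, 0.0743]
tool_rot: [0.001, -0.177, 0.984, 0.0]
wrist_force: [0.3, -0.2, -5.7]
gripper_width: 0.429
gripper_force: 73.6
```

Call:
drive_tool(deltas=[[0,0,0.001,0,-1],[0,0,0,0,-1]])

```text
clock: 40.35
position: [0.4862, 0.2643, 0.0725]
tool_rot: [0.0, -0.177, 0.984, 0.0]
wrist_force: [-0.6, 0.5, -6.0]
gripper_width: 0.429
gripper_force: 73.6
```

Call:
drive_tool(deltas=[[0,0,0.001,0,-1],[0,0,0.0005,0,-1]])

```text
clock: 40.6
position: [0.4863, 0.2644, 0.0718]
tool_rot: [0.001, -0.177, 0.984, 0.0]
wrist_force: [-7.7, -4.5, 19.9]
gripper_width: 0.428
gripper_force: 75.8
```

Call:
drive_tool(deltas=[[0,0,0,0,1],[0,0,0,0,1],[0,0,0,0,1],[0,0,-0.03,0,1],[0,0,-0.05,0,1]], force=20)

```text
clock: 41.22
position: [0.4851, 0.2637, 0.1503]
tool_rot: [-0.001, -0.177, 0.984, -0.0]
wrist_force: [0.4, 0.6, 0.1]
gripper_width: 1.0
gripper_force: 0.0
```

Call:
drive_tool(deltas=[[0,0,-0.05,0,1],[0,0,-0.05,0,1],[0,0,0,0,1]])

```text
clock: 41.6
position: [0.4875, 0.265, 0.2544]
tool_rot: [0.003, -0.177, 0.984, 0.001]
wrist_force: [0.2, 0.1, -0.4]
gripper_width: 1.0
gripper_force: 0.0
```

```bash
python3 - <<'E'
from h import *
go((.4445,-.223,.25))
E
```

```text
t 41.60 pos [0.4875 0.265  0.2544] ydeg 110.4 q [ 0.5   0.32  0.12  1.36 -0.    0.14] F [ 0.2  0.1 -0.4] w 1.000 gf 0.0
[ 0.4445 -0.223   0.25  ] -> [ 0.2105 -0.4424  0.0027]
```

Call:
drive_tool(deltas=[[0.021,-0.0442,0,0,1],[0.021,-0.0442,0,0,1],[0.021,-0.0442,0,0,1],[0.021,-0.0442,0,0,1],[0.021,-0.0442,0,0,1]])

```text
clock: 42.22
position: [0.464, 0.019, 0.2498]
tool_rot: [-0.0, -0.177, 0.984, 0.0]
wrist_force: [0.6, -0.9, -0.2]
gripper_width: 1.001
gripper_force: 0.0
```

Call:
drive_tool(deltas=[[0.021,-0.0442,0,0,1],[0.021,-0.0442,0,0,1],[0.021,-0.0442,0,0,1],[0.021,-0.0442,0,0,1],[0,0,0,0,1]])

```text
clock: 42.85
position: [0.4468, -0.177, 0.2496]
tool_rot: [-0.001, -0.175, 0.985, 0.0]
wrist_force: [-0.3, 0.3, -1.3]
gripper_width: 0.999
gripper_force: 0.0
```

```bash
python3 - <<'E'
from h import *
go((.4445,-.223,.066))
S=cam('scene','s11.png'); a=cv2.imread('pics/s9.png'); b=cv2.imread('pics/s11.png')
t=a[220:275,308:352]; r=cv2.matchTemplate(b[190:320,270:400],t,cv2.TM_CCOEFF_NORMED); _,v,_,l=cv2.minMaxLoc(r); print(v,l[0]+270-308,l[1]+190-220)
E
```

```text
t 42.85 pos [ 0.4468 -0.177   0.2496] ydeg 110.2 q [-0.38  0.17 -0.08  1.31 -0.   -0.73] F [-0.3  0.3 -1.3] w 0.999 gf 0.0
[ 0.4445 -0.223   0.066 ] -> [ 0.0178 -0.0425  0.1836]
0.9619579911231995 0 0
```

Call:
drive_tool(deltas=[[0.0178,-0.0425,0,0,1],[0,0,0.05,0,1],[0,0,0.05,0,1],[0,0,0.045,0,1],[0,0,0.025,0,1]])

```text
clock: 43.52
position: [0.4447, -0.2187, 0.0781]
tool_rot: [-0.001, -0.178, 0.984, 0.001]
wrist_force: [-0.0, -0.2, 0.1]
gripper_width: 1.001
gripper_force: 0.0
```

Call:
drive_tool(deltas=[[0,0,0.013,0,1],[0,0,0,0,1]])

```text
clock: 43.78
position: [0.4456, -0.2198, 0.0673]
tool_rot: [-0.0, -0.178, 0.984, 0.0]
wrist_force: [0.3, -0.8, -0.4]
gripper_width: 1.0
gripper_force: 0.0
```

Call:
drive_tool(deltas=[[0,0,0,0,-1],[0,0,0,0,-1],[0,0,0,0,-1],[0,0,0,0,-1]], force=70)

```text
clock: 44.28
position: [0.4464, -0.2211, 0.0685]
tool_rot: [0.001, -0.177, 0.984, -0.001]
wrist_force: [0.1, -2.3, 6.8]
gripper_width: 0.428
gripper_force: 69.0
```

Call:
drive_tool(deltas=[[0,0,-0.015,0,-1],[0,0,-0.04,0,-1],[0,0,-0.05,0,-1],[0,0,-0.05,0,-1],[0,0,-0.03,0,-1]])

```text
clock: 44.9
position: [0.4458, -0.2205, 0.2559]
tool_rot: [0.001, -0.177, 0.984, -0.001]
wrist_force: [0.8, -0.5, -6.4]
gripper_width: 0.424
gripper_force: 71.9
```

```bash
python3 - <<'E'
from h import *
go((.60,-.14,.25),(.60,.06,.25),(.49,.155,.25))
E
```

```text
t 44.90 pos [ 0.4458 -0.2205  0.2559] ydeg 110.4 q [-0.46  0.2  -0.03  1.33  0.   -0.82] F [ 0.8 -0.5 -6.4] w 0.424 gf 71.9
[ 0.6  -0.14  0.25] -> [-0.1726  0.0217  0.0061]
[0.6  0.06 0.25] -> [-0.0697  0.1874 -0.0002]
[0.49  0.155 0.25 ] -> [ 0.07    0.1274 -0.0003]
```

Call:
drive_tool(deltas=[[-0.0432,0.0054,0,0,-1],[-0.0432,0.0054,0,0,-1],[-0.0432,0.0054,0,0,-1],[-0.0432,0.0054,0,0,-1],[-0.0151,0.0406,0,0,-1]])

```text
clock: 45.52
position: [0.6015, -0.0964, 0.2517]
tool_rot: [-0.001, -0.177, 0.984, 0.0]
wrist_force: [-0.9, 0.3, -5.5]
gripper_width: 0.431
gripper_force: 72.7
```

Call:
drive_tool(deltas=[[-0.0151,0.0406,0,0,-1],[-0.0151,0.0406,0,0,-1],[-0.0151,0.0406,0,0,-1],[-0.0151,0.0406,0,0,-1],[-0.0151,0.0406,0,0,-1]])

```text
clock: 46.15
position: [0.5995, 0.1212, 0.2533]
tool_rot: [-0.0, -0.177, 0.984, 0.0]
wrist_force: [0.8, 0.1, -6.3]
gripper_width: 0.425
gripper_force: 72.7
```

Call:
drive_tool(deltas=[[0.0303,0.0237,0,0,-1],[0.0303,0.0237,0,0,-1],[0.0303,0.0237,0,0,-1],[0,0,0,0,-1],[0,0,0,0,-1]])

```text
clock: 46.78
position: [0.4903, 0.1547, 0.2532]
tool_rot: [0.0, -0.177, 0.984, -0.0]
wrist_force: [-0.4, -0.1, -5.3]
gripper_width: 0.425
gripper_force: 72.6
```

```bash
python3 - <<'E'
from h import *
go((.49,.155,.0755))
E
```

```text
t 46.77 pos [0.4903 0.1547 0.2532] ydeg 110.4 q [ 0.31  0.24  0.01  1.34 -0.   -0.05] F [-0.4 -0.1 -5.3] w 0.425 gf 72.6
[0.49   0.155  0.0755] -> [0.0003 0.0004 0.1777]
```

Call:
drive_tool(deltas=[[0,0,0.05,0,-1],[0,0,0.05,0,-1],[0,0,0.045,0,-1],[0,0,0.025,0,-1],[0,0,0.007,0,-1]])

```text
clock: 47.4
position: [0.4899, 0.1542, 0.0742]
tool_rot: [-0.001, -0.177, 0.984, -0.0]
wrist_force: [0.7, 0.1, -6.1]
gripper_width: 0.429
gripper_force: 72.7
```

Call:
drive_tool(deltas=[[0,0,0.001,0,-1],[0,0,0.001,0,-1]])

```text
clock: 47.65
position: [0.4911, 0.1549, 0.0747]
tool_rot: [0.001, -0.177, 0.984, 0.0]
wrist_force: [0.5, 0.2, -5.5]
gripper_width: 0.428
gripper_force: 72.7
```

Call:
drive_tool(deltas=[[0,0,0.001,0,-1],[0,0,0,0,-1]])

```text
clock: 47.9
position: [0.4908, 0.155, 0.0733]
tool_rot: [0.001, -0.177, 0.984, 0.0]
wrist_force: [1.4, 0.5, -0.9]
gripper_width: 0.43
gripper_force: 72.9
```

Call:
drive_tool(deltas=[[0,0,0.0005,0,0.4],[0,0,0,0,0.4],[0,0,0,0,0.4],[0,0,-0.03,0,0.4],[0,0,-0.05,0,0.4]], force=20)

```text
clock: 48.52
position: [0.4891, 0.1544, 0.1519]
tool_rot: [-0.002, -0.177, 0.984, -0.0]
wrist_force: [0.8, -0.1, -0.2]
gripper_width: 0.699
gripper_force: 0.0
```

Call:
drive_tool(deltas=[[0,0,-0.05,0,0.4],[0,0,-0.05,0,0.4],[0,0,-0.04,0,0.4],[0,0,0,0,0.4]])

```text
clock: 49.02
position: [0.4913, 0.1551, 0.2949]
tool_rot: [0.002, -0.177, 0.984, 0.0]
wrist_force: [0.2, 0.1, -0.4]
gripper_width: 0.697
gripper_force: 0.0
```

Call:
drive_tool(deltas=[[0.02,-0.06,0,0,0.4],[0.02,-0.06,0,0,0.4],[0.02,-0.06,0,0,0.4],[0.02,-0.06,0,0,0.4],[0.02,-0.06,0,0,0.4]])

```text
clock: 49.65
position: [0.5003, -0.1595, 0.2912]
tool_rot: [-0.0, -0.177, 0.984, 0.0]
wrist_force: [2.2, 0.4, -0.9]
gripper_width: 0.699
gripper_force: 0.0
```

Call:
drive_tool(deltas=[[0.02,-0.06,0,0,0.4],[0,0,0,0,0.4]])

```text
clock: 49.9
position: [0.5023, -0.2236, 0.2904]
tool_rot: [-0.001, -0.175, 0.985, 0.0]
wrist_force: [-0.5, -0.1, -0.6]
gripper_width: 0.7
gripper_force: 0.0
```

```bash
python3 - <<'E'
from h import *
go()
T=cam('top','t12.png');S=cam('scene','s12.png')
f=cv2.resize(T['frame'][165:290,150:270,::-1],(480,500),interpolation=3)
for p in((.596,.268),(.6,.155),(.486,.264),(.4905,.155)):
    q=(px(T,[*p,.107])-[150,165])*4; cv2.circle(f,(int(q[0]),int(q[1])),3,(0,0,255),-1)
g=cv2.resize(S['frame'][60:340,220:480,::-1],(320,345),interpolation=3)
o=np.zeros((500,800,3),np.uint8); o[:,:480]=f; o[:345,480:]=g; cv2.imwrite('pics/o12.png',o)
E
```

```text
t 49.90 pos [ 0.5023 -0.2236  0.2904] ydeg 110.1 q [-0.42  0.32  0.21  1.46 -0.   -0.77] F [-0.5 -0.1 -0.6] w 0.700 gf 0.0
```

View pics/o12.png

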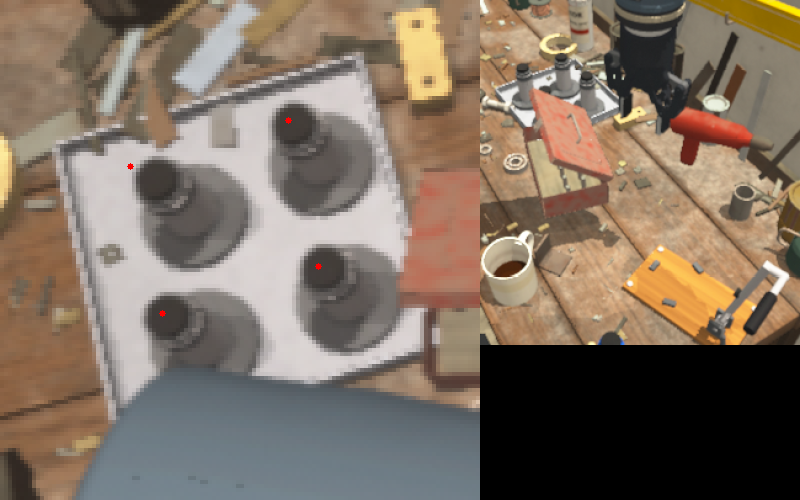

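```bash
python3 - <<'E'
from h import *
from scipy.optimize import least_squares
T=cam('top');S=cam('scene')
for n,p,q in(('b',(189.0,210),(288.2,107)),('c',(222.7,196.2),(307.7,121.7)),('a',(191.2,243.5),(254.9,115.2)),('d',(230.4,231.5),None)):
    f=(lambda X:np.r_[px(T,X)-p,px(S,X)-q]) if q else (lambda X:np.r_[px(T,X)-p,(X[2]-.107)*1000])
    r=least_squares(f,[.5,.2,.1]); X=r.x
    d=R.from_euler('z',-2.25,degrees=True).apply([X[0]-.549,X[1]-.217,0])
    print(n,X.round(4),r.fun.round(1),'tray',d[:2].round(3),'px at .107',at(T,*p,.107)[:2].round(3))
# foot circles, z=.014
for n,p in(('b',(197,215)),('c',(323,163)),('d',(351,300))): print('foot',n,at(T,150+p[0]/4-.4,165+p[1]/4-.4,.014)[:2].round(3))
E
```

```text
b [0.5891 0.2539 0.098 ] [-0.1 -1.4 -1.4  0.7] tray [0.042 0.035] px at .107 [0.581 0.252]
c [0.6025 0.1544 0.1004] [-0.  -1.1 -1.   0.5] tray [ 0.051 -0.065] px at .107 [0.597 0.154]
a [0.4882 0.2637 0.1015] [-0.  -0.4 -0.3  0.2] tray [-0.059  0.049] px at .107 [0.486 0.262]
d [0.4904 0.1531 0.107 ] [ 0. -0.  0.] tray [-0.061 -0.062] px at .107 [0.49  0.153]
foot b [0.583 0.251]
foot c [0.598 0.152]
foot d [0.489 0.153]
```

All four props stand home and upright inside the tray. b was nudged about 2 cm but is still well inside. The clamp is open and the arm is clear, so I'm handing in.

```bash
python3 -c "
from rig import arm
print(arm.hand_in())"
```

```text
the job is handed in; nothing more can be done
None
```

The job is handed in, but no verdict came back: by my last camera check the clamp arm stands open by itself, and all four props (a, b, c and d) are pushed home and upright in the tray.

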